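# Click the slim battery pack into the charging dock

## Robot

A 6-joint arm with a two-finger parallel gripper is mounted at the origin on a cart in front of the work surface, level with it; the furniture and walls round the work are solid. World frame = base frame: x ahead of the robot, y to its left, z up, the work surface at z = 0. Lengths are in mm, angles in rad, forces in N, time in s.
With the tool pointing down it reaches from about 350 to 875 mm from the base axis. Payload 4.2 kg.
Tool frame: the origin (TCP) lies at the very end of the fingers, on their centre line; the grasp point (between the pads) lies 19 mm behind it; z points along the fingers, y is the line along which they close (so a half turn about z gives the same grasp; the last joint's range is limited). The gripper opens to 85 mm and grips with 20 to 120 N. Pads are 22 mm wide; open, the fingers measure 114 mm over their backs; the gripper's body (76 mm by 85 mm) begins 54 mm behind the grasp point. The pads swing forward as they close: fully open they stand 13 mm farther back than shut.
Start: joints at [-1.036, 0.385, 0.008, 0, -1.194, -0.259], TCP at [170.214, -601.354, 231.312] pointing down, gripper open.
Joint ranges: [-3.14, 3.14], [-1.21, 2.06], [-1.07, 1.41], [-3.16, 2.05], [-2.99, -0.16], [-3.1, 3.1]. Speed limits (rad/s): [2.79, 2.79, 3.14, 3.14, 3.14, 3.14].

## Interface

Orientations are given as a unit quaternion [x, y, z, w].
In Python, from bench import arm gives the robot as it stands. The module is installed in compiled form; this text tells all that it offers.
- The arm moves only by the tool drive_tool, never from a script. Its argument "targets" is a list of rows, each a list of 5 numbers: the closure, from -1 (fully open) to 1 (shut), then the shift along the tool's x, y, z in mm, then the turn about the tool's z in degrees. In form: [[grip, tx, ty, tz, roll], ...]. A call has 1 to 12 rows; each row is the pose to reach, as a shift and turn from the pose commanded when the call began, along the tool's axes at that moment; what a row does not reach only later rows make up. A row lasts 1/10 s, in which the tool goes at most 50 mm and 8.59 degrees, less where a joint would pass 70% of its speed; a pose out of reach is approached as far as the arm can. A call with a gripper value outside its range is refused whole. The fingers move at their own pace and stop on an object; the grip force is fixed at half the most. Time passes only in rows, so rows that repeat a pose let the fingers close. It gives the time, the measured TCP pose, the force, the opening and the grip force at its end, in the units of the state.
- arm.read_state(): the state, without advancing time (a new reading comes with each control period).
- arm.get_image(name): name is "scene" or "top" or "wrist"; returns the picture (480x640x3 uint8, blue, green, red); there is no depth.
- arm.camera_params(name): a dict with "fov_y" (degrees; the focal length in pixels is half the picture's height over the tangent of half this angle, whatever the lens; pixels are square), "cx", "cy" (the principal point, pixels), "rvec" (rotation vector, rad) and "tvec" (3), from world to camera coordinates, as OpenCV has them; the wrist camera has in their place "tool_from_camera" (4x4, takes a point from camera to tool coordinates, whose origin is the TCP and whose axes are the flange's). Camera axes: x right, y down, z forward; pixel columns grow to the right and rows downward; lengths in mm; the calibration is good to about 2 mm. A picture is of the moment at which its call begins: read the wrist's pose just before it. camera_params takes no time and is no camera call.
- arm.job_done(): hands the job in; it is judged then, once.
The state is a dict: "clock": time; "joints": joint angles; "joint_vel": joint speeds; "joint_efforts": joint torques, N m; "position": TCP position; "ee_rot": TCP orientation; "contact_force": force on the tool from outside, world axes, zero at the start; "wrist_torque": the same for the moment, N m; "gripper_width": finger opening in mm; "grasp_force": force on a finger pad.
Only numpy, scipy, OpenCV 4.12 (cv2) and the standard library are available. Lean on these libraries where they do the work, as an engineer would, in place of code of your own. Each camera call takes 0.05 s, during which the arm holds its last target. There are 200 camera calls.

## Task

Charge the slimmer of the two battery packs: stand it in the open bay of the desktop charging dock and gently press it down past the sprung side ball until it clicks and stays held fully home, then let go. Do not force it, and leave the thick pack and the other things on the desk alone.

Things in the scene. Friction and masses are not known exactly. Their poses are not given: they have to be found in the camera images.
- slim_pack: The slim battery pack to charge: black, upright and loose on the desk, about 0.18 kg. Origin: centre of its underside, z up. 28 mm thick along its x, 114 mm tall; along its y 46 mm wide up to z = 44 mm and 34 mm above, so a 6 mm shoulder at each end. The lowest 3 mm is set in (25 x 41 mm) as a lead-in. Same after half a turn about z.
- pack_top (a point): Centre of the slim pack's flat top, 114 mm above its underside, axes as the pack's. Grip the pack across its 28 mm thickness (its x) near the top: once home only the upper 35 to 51 mm stands out of the dock.
- thick_pack: The other battery pack, same outline (46 mm wide, 114 mm tall) but 42 mm thick along its x, about 0.25 kg; it does not fit the bay. Origin: centre of its underside. Leave it standing.
- charge_dock: The charging dock, a fixed grey block 72 mm along its x, 100 mm along its y, 88 mm tall. Origin: centre of its underside, z up. The upright bay at its centre, open at the top, is 29.5 mm along x and 47.5 mm along y: the pack enters upright, its y along the dock's y, either way round. More than 25 N damages the dock.
- bay_mouth (a point): Centre of the bay's open top, 88 mm above the dock's underside, axes as the dock's; the top 6 mm of the bay slopes out 4 mm all round. Ball, sprung contacts and hard stop sit on one inner carriage preset up to 8 mm above or below its middle height, which is not measured. At the middle the clicked pack's underside is 71 mm below this point and the ball's centre 21 mm below.
- catch_ball (a joint): Steel side ball, 14 mm across, in the bay's +y wall, in m: 0 = fully out, 5 mm proud; pushed in to 0.002 to 0.003 as the pack's wide part slides by, back to 0 when it clicks out over the shoulder. Feel: 4 to 10 N to enter, slight drag, a pull of some 3 N at the click, then sprung contacts (3 to 6 N) and, 1.5 mm beyond the click, the hard stop.
- mug: Blue mug, 82 mm across without its handle, 91 mm tall, loose bystander farther back on the desk. Origin: centre of its underside.
- mouse: White computer mouse, 112 x 62 x 39 mm, loose bystander near the front edge. Origin: centre of its underside.
Things that resemble listed ones, but are neither listed nor needed, are in the scene too. What is shaped like the charge_dock but orange is not meant.

How it is judged:
By the outcome, as a careful person would: the job done as asked, in the order asked, and still so for the second after the job is handed in, with the robot touching nothing.
It also fails if it takes over 67 s, if anything falls off the work surface, if the arm or the gripper's body presses on something with over 40 N, if the wrist force passes 120 N, or if a joint passes its speed limit or range.

## Working session

There is one attempt and no reset: what is moved stays moved. The work goes in short steps, Python scripts to look and compute and a tool call to move; the robot and the scene stay as the last step left them, time stands still between calls to the robot, and variables do not carry over. Pictures are saved under pics/ and viewed, at most 10 in all, crops included, and the job is handed in when it is done.

Besides the shell and the picture viewer there is one more tool, called after "Emit:" as name(argument=value, ...) on one line, values as JSON. drive_tool: Moves the arm, as the interface text tells. Its arguments: {"type":"object","properties":{"targets":{"type":"array","items":{"type":"array","items":{"type":"number"}}}},"required":["targets"]}

```bash
mkdir -p pics
cat > h.py <<'E'
from bench import arm
import numpy as np, cv2
from scipy.spatial.transform import Rotation as R
def cam(name):
    p=arm.camera_params(name); f=240/np.tan(np.radians(p["fov_y"])/2)
    if "rvec" in p:
        Rm=R.from_rotvec(np.ravel(p["rvec"])).as_matrix(); t=np.ravel(p["tvec"])
        return f,p["cx"],p["cy"],Rm.T,-Rm.T@t   # cam->world rot, centre
    s=arm.read_state(); T=np.array(p["tool_from_camera"]); Rt=R.from_quat(s["ee_rot"]).as_matrix()
    return f,p["cx"],p["cy"],Rt@T[:3,:3],Rt@T[:3,3]+np.array(s["position"])
def px2w(c,uv,z):
    f,cx,cy,Rm,o=c; uv=np.atleast_2d(uv)
    d=np.c_[(uv[:,0]-cx)/f,(uv[:,1]-cy)/f,np.ones(len(uv))]@Rm.T
    return o+d*((z-o[2])/d[:,2])[:,None]
def w2px(c,P):
    f,cx,cy,Rm,o=c; q=(np.atleast_2d(P)-o)@Rm
    return np.c_[cx+f*q[:,0]/q[:,2],cy+f*q[:,1]/q[:,2]]
E
python3 - <<'E'
from h import *
print(arm.read_state())
for n in("top","scene"):
    print(n,arm.camera_params(n)); cv2.imwrite(f"pics/{n}0.png",arm.get_image(n))
print(arm.camera_params("wrist"))
E
```

```text
{'clock': 0.0, 'joints': array([-1.03639189e+00,  3.85553590e-01,  6.58095905e-03, -4.87399689e-04,
       -1.19401365e+00, -2.58577920e-01]), 'joint_vel': array([-1.31378198e-03, -2.48780773e-04,  1.29493567e-03, -6.48107425e-05,
       -2.87999544e-05, -7.38992626e-04]), 'joint_efforts': array([-5.98791048e-04, -3.92291451e+01,  1.88400561e+01,  4.18602616e+00,
       -4.52146094e-03, -1.64718841e-05]), 'position': array([ 170.04459632, -600.79229541,  230.20755287]), 'ee_rot': array([-1.37387340e-01,  9.90516768e-01,  1.09750243e-03, -2.13927356e-04]), 'contact_force': array([-0.0211839 ,  0.25462386,  0.2559772 ]), 'wrist_torque': array([ 0.00456355, -0.04228394, -0.05078072]), 'grasp_force': 0.0, 'gripper_width': 85.35788338197281}
top {'fov_y': 42.5094835859657, 'cx': 329.2824235454867, 'cy': 242.9071870995932, 'rvec': array([ 2.12841659, -2.07988468,  0.2235451 ]), 'tvec': array([ 237.50366085,  566.93859317, 1148.75238211])}
scene {'fov_y': 48.088989141648725, 'cx': 316.78314814711604, 'cy': 231.88682648266305, 'rvec': array([ 1.28847691, -2.3637881 ,  0.83202953]), 'tvec': array([518.52595134, 341.0512468 , 888.74673702])}
{'fov_y': 61.51733497920557, 'cx': 323.9461693325126, 'cy': 239.99043144281163, 'tool_from_camera': array([[ 6.92239021e-04, -9.59927783e-01, -2.80246626e-01,
         7.12464758e+01],
       [ 9.99999384e-01,  9.07707709e-04, -6.39063018e-04,
         3.37981161e-02],
       [ 8.67836369e-04, -2.80246011e-01,  9.59927820e-01,
        -1.42537360e+02],
       [ 0.00000000e+00,  0.00000000e+00,  0.00000000e+00,
         1.00000000e+00]])}
```

View pics/top0.png

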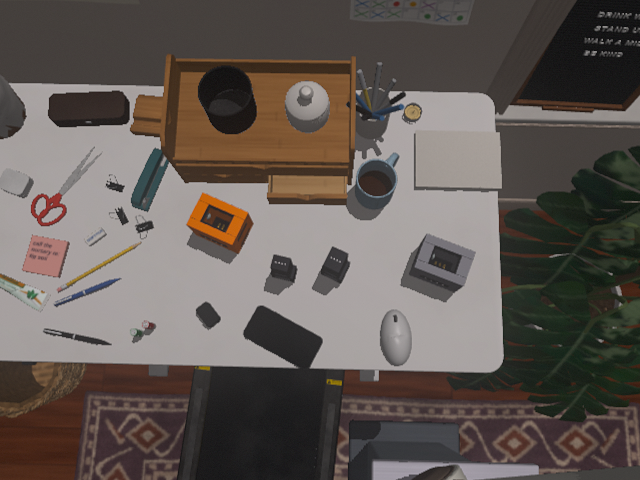

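View pics/scene0.png

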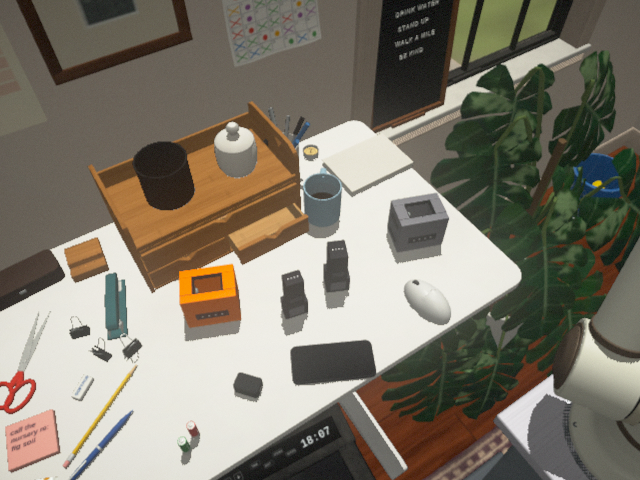

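The top view shows the packs at about (283,267) and (335,263), the grey dock at (441,263), and the orange decoy at (220,222). I'll enlarge the packs and the dock.

Run:
```python
from h import *
t=cv2.imread("pics/top0.png"); s=cv2.imread("pics/scene0.png")
a=cv2.resize(t[225:305,260:360],(500,400),interpolation=cv2.INTER_CUBIC)
b=cv2.resize(t[225:305,400:480],(300,300),interpolation=cv2.INTER_CUBIC)
c=cv2.resize(s[225:325,270:370],(300,300),interpolation=cv2.INTER_CUBIC)
o=np.zeros((600,800,3),np.uint8); o[:400,:500]=a;o[:300,500:]=b;o[300:,500:]=c
cv2.imwrite("pics/crop0.png",cv2.convertScaleAbs(o,alpha=1.8))
C=cam("top"); print(C[4])
print(px2w(C,[[283,260],[335,255]],114)); print(px2w(C,[[443,257]],88))
```

```text
[ 300.52594217  240.88565397 1244.63555009]
[[515.27099201 335.65037065 114.        ]
 [526.99071328 238.87182226 114.        ]]
[[533.00485742  32.62864476  88.        ]]
```

View pics/crop0.png

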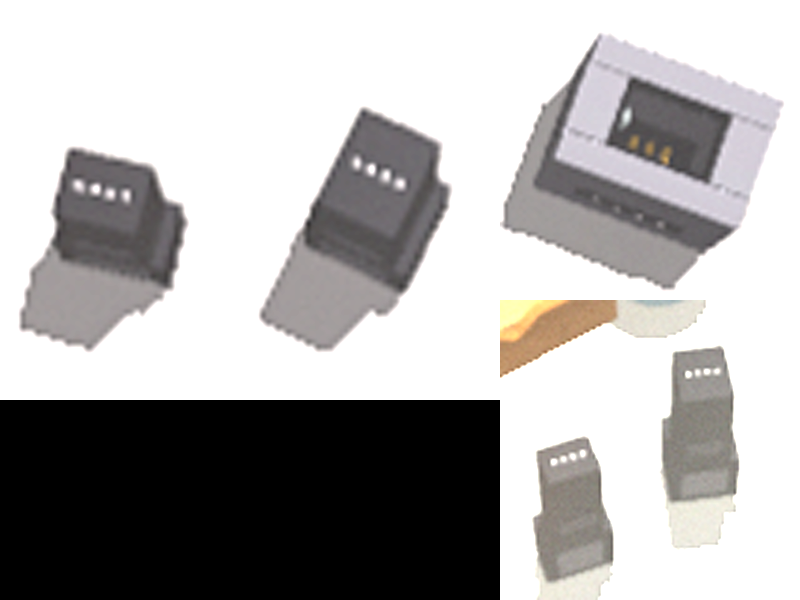

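The left pack (283,267) has the shorter top, about 10 px against 17 px, so it is the slim one. The dock's ball shows on the image-left wall at roughly (434,256), so its +y points image-left (world +y). Next I'll get coarse yaws.

Run:
```python
from h import *
C=cam("top")
p=np.array([[68,150],[155,165],[152,210],[62,200]])/5+[260,225]
d=(np.array([[600,35],[782,100],[740,228],[555,160]])-[500,0])/3.75+[400,225]
for q,z in((p,114),(d,88)):
    w=px2w(C,q,z); print(w.round(0)[:,:2],w.mean(0))
    for i in range(4):
        e=w[(i+1)%4]-w[i]; print(np.linalg.norm(e).round(1),np.degrees(np.arctan2(e[1],e[0])).round(1))
s=arm.read_state(); Rt=R.from_quat(s["ee_rot"]).as_matrix(); print(Rt.round(3))
w=px2w(C,p,114).mean(0)
print("shift tool", Rt.T@(np.array([w[0],w[1],230])-s["position"]))
```

```text
[[524. 354.]
 [519. 321.]
 [502. 321.]
 [505. 355.]] [512.86729983 337.70820786 114.        ]
33.1 -98.6
17.1 178.4
33.8 84.9
19.1 -4.3
[[577.  63.]
 [545. -29.]
 [478.  -6.]
 [511.  87.]] [527.77350939  28.7366602   88.        ]
97.8 -109.1
70.2 160.9
98.5 70.6
69.8 -19.7
[[-0.962 -0.272 -0.001]
 [-0.272  0.962  0.002]
 [ 0.     0.002 -1.   ]]
shift tool [-585.33166705  809.83087389    1.84846737]
```

Emit:
drive_tool(targets=[[-1,-420,350,-30,-70],[-1,-420,350,-30,-70],[-1,-420,350,-30,-70],[-1,-420,350,-30,-70],[-1,-420,350,-30,-70],[-1,-420,350,-30,-70],[-1,-420,350,-30,-70],[-1,-420,350,-30,-70],[-1,-420,350,-30,-70],[-1,-420,350,-30,-70],[-1,-420,350,-30,-70],[-1,-420,350,-30,-70]])

```text
clock: 1.3
position: [481.7, -146.4, 261.1]
ee_rot: [-0.683, 0.73, -0.0, 0.0]
contact_force: [-0.8, 0.1, 0.1]
gripper_width: 85.6
grasp_force: 0.0
```

```bash
cat >> h.py <<'E'
def shift(xyz):
    s=arm.read_state(); Rt=R.from_quat(s["ee_rot"]).as_matrix()
    a=np.degrees(np.arctan2(Rt[1,1],Rt[0,1]))
    print("pos",s["position"].round(1),"tool y yaw",a.round(2),"F",s["contact_force"].round(1),"w",round(s["gripper_width"],1),"t",round(s["clock"],1))
    print("shift",(Rt.T@(np.array(xyz)-s["position"])).round(1)); return s
E
python3 -c "
from h import *
print(shift([513,338,215])['joints'])"
```

```text
pos [ 481.7 -146.4  261.1] tool y yaw 176.16 F [-0.8  0.1  0.1] w 85.6 t 1.3
shift [-485.4    1.2   46.3]
[ 2.76530111e-02  1.54380409e-01 -2.34402591e-01 -3.24670365e-04
 -1.18109395e+00 -9.45844323e-02]
```

Emit:
drive_tool(targets=[[-1,-178,-34,40,0],[-1,-178,-34,40,0],[-1,-178,-34,40,0],[-1,-178,-34,40,0],[-1,-178,-34,40,0],[-1,-178,-34,40,0],[-1,-178,-34,40,0]])

```text
clock: 2.0
position: [525.7, 23.9, 221.4]
ee_rot: [-0.68, 0.733, 0.0, -0.0]
contact_force: [0.3, 0.0, -0.3]
gripper_width: 85.4
grasp_force: 0.0
```

```bash
python3 -c "
from h import *
shift([513,338,220]); C=cam('wrist'); np.savez('wd.npz',*[np.array(x) for x in C])
cv2.imwrite('pics/wd.png',arm.get_image('wrist'))"
```

```text
pos [525.7  23.9 221.4] tool y yaw 175.74 F [ 0.3  0.  -0.3] w 85.4 t 2.0
shift [-312.3   35.9    1.3]
```

View pics/wd.png

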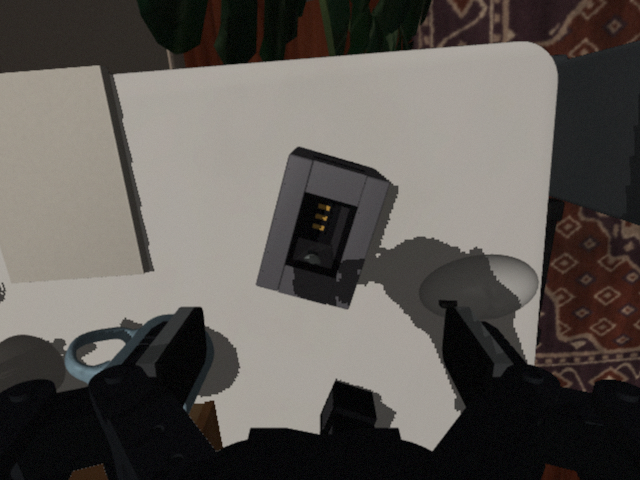

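The wrist view shows the dock top with corners near (292,155), (390,183), (348,307) and (257,286), the bay opening around (322,233), and the ball at (312,256). I'll enlarge it for accurate edges.

Run:
```python
import cv2,numpy as np
i=cv2.imread("pics/wd.png")[140:320,245:405]
i=cv2.resize(i,None,fx=3.3,fy=3.3,interpolation=cv2.INTER_CUBIC)
i=(255*(i/255.)**.5).astype(np.uint8); print(i.shape)
cv2.imwrite("pics/wdc.png",i)
```

```text
(594, 528, 3)
```

View pics/wdc.png

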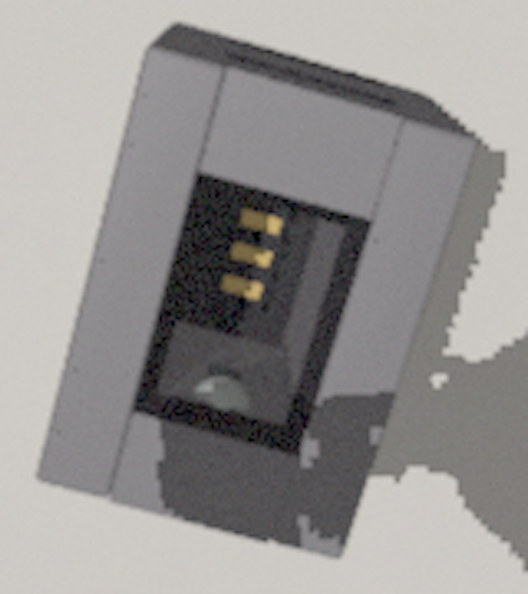

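```bash
cat >> h.py <<'E'
from scipy.optimize import least_squares
def fitrect(C,uv,rects,z,x0):
    L=np.vstack([[[-a/2,-b/2],[-a/2,b/2],[a/2,b/2],[a/2,-b/2]] for a,b in rects])
    def W(p):
        c,s=np.cos(p[2]),np.sin(p[2]); return np.c_[L@np.array([[c,s],[-s,c]])+p[:2],np.full(len(L),z)]
    r=least_squares(lambda p:(w2px(C,W(p))-uv).ravel(),x0)
    print("fit",r.x[:2].round(1),"yaw",np.degrees(r.x[2]).round(2)); print("res px",r.fun.reshape(-1,2).round(1).tolist()); return r.x
E
python3 - <<'E'
from h import *
d=np.load("wd.npz"); C=[d[k] for k in d.files]
g=lambda q:np.array(q)/3.3+[245,140]-.5+.15
# dock -x side: image right ; +y: image down.  order (-,-),(-,+),(+,+),(+,-)
o=g([[475,140],[342,558],[38,478],[150,45]]); b=g([[370,220],[302,452],[135,410],[197,173]])
x0=[528,29,np.radians(-19.5)]
fitrect(C,np.vstack([o,b]),[(72,100),(37.5,55.5)],88,x0)
fitrect(C,o,[(72,100)],88,x0); fitrect(C,b,[(37.5,55.5)],88,x0)
w=px2w(C,o,88); print(w.round(1))
E
```

```text
fit [528.5  29.6] yaw -19.86
res px [[2.1, -0.6], [0.6, 1.1], [-0.9, 1.4], [-1.5, -0.8], [0.3, -0.7], [-1.2, 0.8], [-0.2, 0.5], [0.6, -0.9]]
fit [528.6  29.5] yaw -20.02
res px [[2.2, -0.6], [0.3, 1.1], [-1.2, 1.1], [-1.3, -1.0]]
fit [528.4  29.7] yaw -19.32
res px [[0.2, -0.9], [-0.7, 0.8], [0.2, 0.9], [0.3, -0.6]]
[[479.1  -4.9  88. ]
 [512.   87.9  88. ]
 [578.5  63.4  88. ]
 [544.4 -29.1  88. ]]
```

Emit:
drive_tool(targets=[[-1,-312,36,0,0],[-1,-312,36,0,0],[-1,-312,36,0,0],[-1,-312,36,0,0],[-1,-312,36,0,0],[-1,-312,36,0,0],[-1,-312,36,0,0],[-1,-312,36,0,0],[-1,-312,36,0,0],[-1,-312,36,0,0]])

```text
clock: 3.05
position: [513.3, 336.7, 221.6]
ee_rot: [-0.68, 0.733, -0.0, -0.0]
contact_force: [0.3, 0.1, 0.1]
gripper_width: 85.7
grasp_force: 0.0
```

```bash
python3 -c "
from h import *
shift([513,338,220]); C=cam('wrist'); np.savez('wp.npz',*[np.array(x) for x in C])
i=arm.get_image('wrist'); cv2.imwrite('pics/wp0.png',i)
u,v=w2px(C,[513,338,114])[0].astype(int); print(u,v)
u0=max(u-100,0);v0=max(v-75,0);print(u0,v0)
i=cv2.resize(i[v0:v0+150,u0:u0+200],None,fx=4,fy=4,interpolation=cv2.INTER_CUBIC)
cv2.imwrite('pics/wp.png',(255*(i/255.)**.4).astype(np.uint8))"
```

```text
pos [513.3 336.7 221.6] tool y yaw 175.68 F [0.3 0.1 0.1] w 85.7 t 3.0
shift [-1.3  0.4  1.6]
324 239
224 164
```

View pics/wp.png

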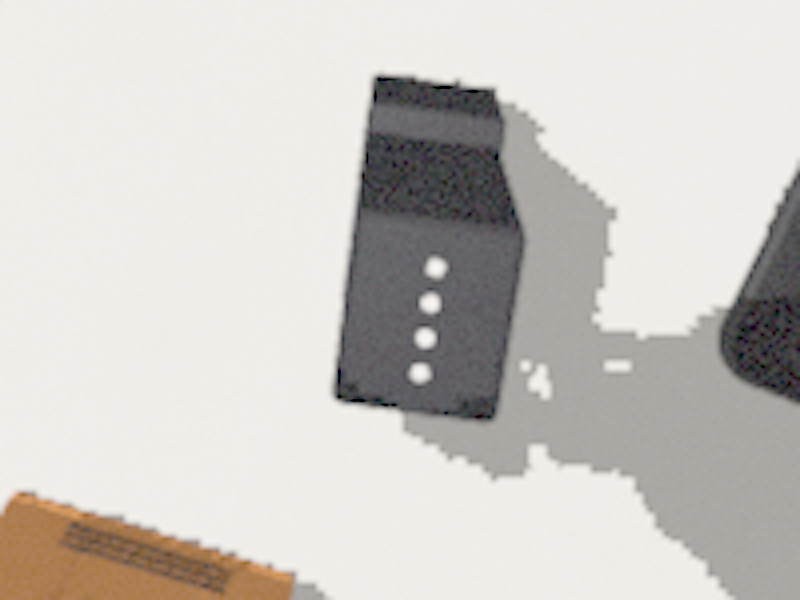

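The pack top has crop corners (360,210), (523,238), (493,420) and (335,398).

Run:
```python
from h import *
d=np.load("wp.npz"); C=[d[k] for k in d.files]
g=lambda q:np.array(q)/4+[224,164]-.4
o=g([[523,236],[495,418],[335,400],[360,212]])
p=fitrect(C,o,[(28,34)],114,[513,338,-.1])
shift([p[0],p[1],86])
```

```text
fit [509.2 340.9] yaw -11.9
res px [[1.7, -1.9], [0.7, 2.3], [-1.3, 1.5], [-1.1, -1.6]]
pos [513.3 336.8 221.7] tool y yaw 175.67 F [-0.2  0.2  0.2] w 85.0 t 3.1
shift [ -3.7   4.4 135.7]
```

Run:
```python
from h import *
d=np.load("wp.npz"); C=[d[k] for k in d.files]
print(px2w(C,np.array([[290,575],[15,490]])/4+[224,164],88).round(0))
```

```text
[[538. 397.  88.]
 [587. 376.  88.]]
```

Emit:
drive_tool(targets=[[-1,-4,4,0,7.5],[-1,-4,4,40,7.5],[-1,-4,4,80,7.5],[-1,-4,4,80,7.5],[-1,-4,4,80,7.5]])

```text
clock: 3.6
position: [509.9, 342.1, 142.1]
ee_rot: [-0.631, 0.776, -0.001, -0.0]
contact_force: [0.2, 0.4, 0.5]
gripper_width: 85.4
grasp_force: 0.0
```

Run:
```python
from h import *
shift([509.2,340.9,86]); C=cam('wrist'); np.savez('wp2.npz',*[np.array(x) for x in C])
i=arm.get_image('wrist'); cv2.imwrite('pics/wp2.png',i)
```

```text
pos [509.9 342.1 142.1] tool y yaw 168.27 F [0.2 0.4 0.5] w 85.4 t 3.6
shift [ 1.3  0.5 56.1]
```

View pics/wp2.png

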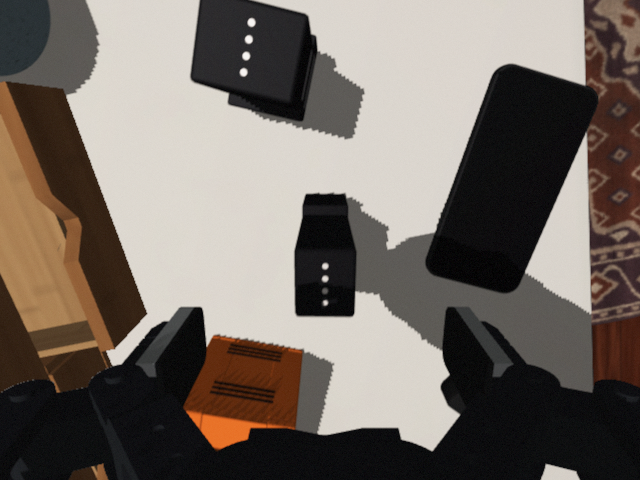

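The pack top is aligned, with corners (295,250), (355,248), (355,316) and (296,316). The fingers straddle it symmetrically, clear of the orange block.

Run:
```python
from h import *
d=np.load("wp2.npz"); C=[d[k] for k in d.files]
p=fitrect(C,np.array([[355,249],[355,316],[296,316],[295,249]]),[(28,34)],114,[509,341,-.2])
shift([p[0],p[1],86])
```

```text
fit [509.2 341.3] yaw -11.4
res px [[1.7, -1.3], [0.4, 1.2], [-0.6, 1.5], [-1.5, -1.0]]
pos [510.6 343.  143.5] tool y yaw 168.29 F [0.6 0.  0.5] w 85.3 t 3.6
shift [ 2.1  1.2 57.5]
```

Emit:
drive_tool(targets=[[-1,1,1,30,0],[-1,1,1,55,0],[-1,1,1,55,0],[1,1,1,55,0],[1,1,1,55,0],[1,1,1,55,0],[1,1,1,55,0],[1,1,1,55,0],[1,1,1,55,0],[1,1,1,55,0],[1,1,1,55,0],[1,1,1,55,0]])

```text
clock: 4.85
position: [508.9, 342.8, 87.9]
ee_rot: [-0.632, 0.775, -0.0, 0.001]
contact_force: [0.6, 0.3, 5.4]
gripper_width: 26.8
grasp_force: 60.1
```

```bash
python3 -c "
from h import *
s=shift([528.5,29.6,215]);print(s['grasp_force'])"
```

```text
pos [508.9 342.8  87.9] tool y yaw 168.34 F [0.6 0.3 5.4] w 26.8 t 4.8
shift [ 302.5  -82.7 -127.6]
60.149956941604614
```

Emit:
drive_tool(targets=[[1,0,0,-50,0],[1,0,0,-100,0],[1,0,0,-145,0],[1,0,0,-145,0]])

```text
clock: 5.25
position: [510.7, 344.3, 238.8]
ee_rot: [-0.632, 0.775, 0.0, 0.007]
contact_force: [0.2, 1.1, -2.8]
gripper_width: 26.5
grasp_force: 60.4
```

Emit:
drive_tool(targets=[[1,302,-82,0,8],[1,302,-82,0,8],[1,302,-82,0,8],[1,302,-82,0,8],[1,302,-82,0,8],[1,302,-82,0,8],[1,302,-82,0,8],[1,302,-82,0,8],[1,302,-82,0,8],[1,302,-82,0,8]])

```text
clock: 6.25
position: [526.9, 30.9, 230.7]
ee_rot: [-0.576, 0.817, 0.0, -0.0]
contact_force: [0.3, 1.0, -2.8]
gripper_width: 26.8
grasp_force: 60.2
```

```bash
python3 -c "
from h import *
for k in range(1):
  s=shift([528.5,29.6,174]);print(s['grasp_force'],s['wrist_torque'])
  C=cam('wrist'); np.savez('wd2.npz',*[np.array(x) for x in C])
  i=arm.get_image('wrist'); cv2.imwrite('pics/wd2.png',(255*(i/255.)**.5).astype(np.uint8))"
```

```text
pos [526.9  30.9 230.7] tool y yaw 160.38 F [ 0.3  1.  -2.8] w 26.8 t 6.2
shift [ 0.7 -2.  56.7]
60.209856033325195 [-0.00459564 -0.03209442  0.00447875]
```

View pics/wd2.png

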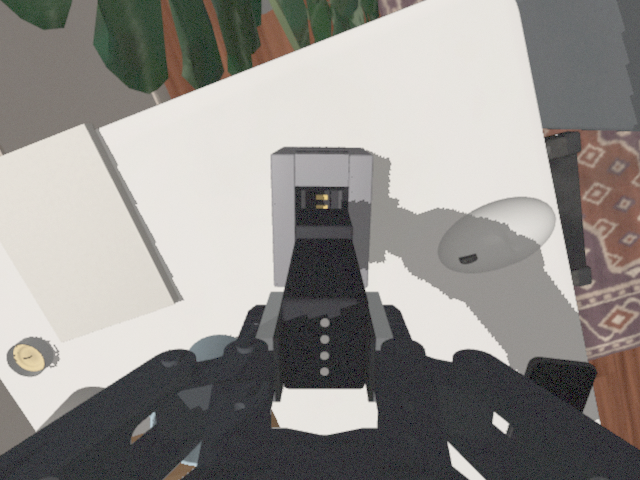

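Run:
```python
from h import *
d=np.load("wd2.npz"); C=[d[k] for k in d.files]
i=cv2.imread("pics/wd2.png"); x0,y0,k=258,142,3
a=cv2.resize(i[y0:y0+165,x0:x0+132],None,fx=k,fy=k,interpolation=cv2.INTER_CUBIC); b=a.copy()
def rect(cx,cy,yaw,w,h,z,col):
    c,s=np.cos(yaw),np.sin(yaw)
    L=np.array([[-w,-h],[-w,h],[w,h],[w,-h]])/2@np.array([[c,s],[-s,c]])+[cx,cy]
    p=w2px(C,np.c_[L,np.full(4,z)]); print(col,p.round(1).tolist())
    cv2.polylines(b,[((p-[x0,y0]+.5)*k).astype(int)],True,col,1)
y=np.radians(-19.7)
rect(528.5,29.6,y,72,100,88,(0,255,0)); rect(528.5,29.6,y,37.5,55.5,88,(0,255,0))
s=arm.read_state()["position"]; y=np.radians(-19.6)
rect(s[0],s[1],y,28,46,s[2]-86+44,(0,0,255)); rect(s[0],s[1],y,28,46,s[2]-86+3,(255,0,255)); rect(s[0],s[1],y,25,41,s[2]-86,(255,255,0))
cv2.imwrite("pics/ov.png",np.hstack([a,b]))
```

```text
(0, 255, 0) [[373.1, 153.6], [368.3, 287.3], [273.9, 287.1], [269.2, 153.3]]
(0, 255, 0) [[347.6, 185.5], [346.2, 259.6], [296.1, 259.5], [294.7, 185.4]]
(0, 0, 255) [[353.5, 229.2], [351.6, 317.4], [296.1, 317.4], [294.3, 229.2]]
(255, 0, 255) [[348.4, 210.9], [347.1, 285.8], [300.6, 285.8], [299.3, 210.9]]
(255, 255, 0) [[345.4, 214.1], [344.4, 280.1], [303.2, 280.1], [302.3, 214.1]]
```

View pics/ov.png

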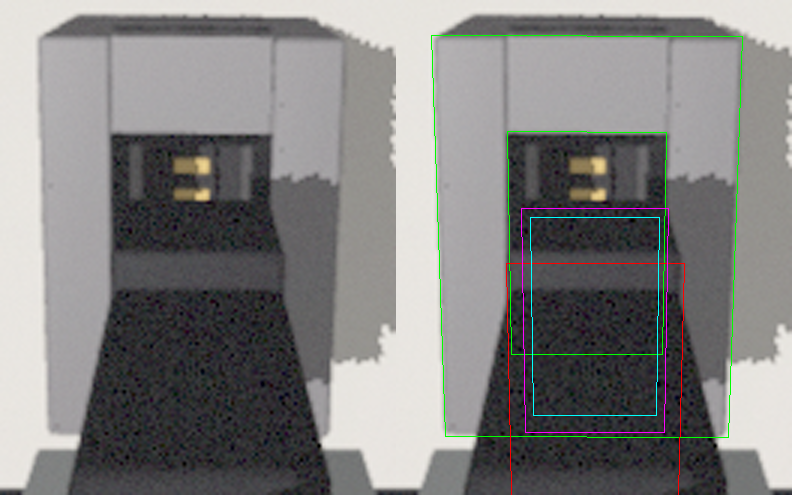

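The pack sits about 1.7 mm toward −y in the grip and the bay is about 1.8 mm off along tool −y. I'll correct by (-1, -2) and approach the mouth.

Emit:
drive_tool(targets=[[1,-1,-2,0,0],[1,-1,-2,25,0],[1,-1,-2,48,0],[1,-1,-2,48,0],[1,-1,-2,48,0]])

```text
clock: 6.8
position: [529.8, 30.5, 183.7]
ee_rot: [-0.576, 0.817, -0.0, -0.0]
contact_force: [0.9, 1.1, -1.2]
gripper_width: 26.9
grasp_force: 60.1
```

Emit:
drive_tool(targets=[[1,0,0,3,0],[1,0,0,6,0],[1,0,0,9,0],[1,0,0,12,0],[1,0,0,12,0]])

```text
clock: 7.3
position: [529.0, 29.9, 170.9]
ee_rot: [-0.576, 0.818, 0.0, -0.0]
contact_force: [0.6, -0.4, -2.1]
gripper_width: 27.0
grasp_force: 60.1
```

Emit:
drive_tool(targets=[[1,0,0,2,0],[1,0,0,4,0],[1,0,0,6,0],[1,0,0,6,0]])

```text
clock: 7.7
position: [529.4, 30.1, 166.7]
ee_rot: [-0.576, 0.818, -0.0, 0.0]
contact_force: [-4.1, 1.2, 5.2]
gripper_width: 27.4
grasp_force: 61.2
```

Emit:
drive_tool(targets=[[1,0,0,1,0],[1,0,0,2,0],[1,0,0,3,0],[1,0,0,3,0]])

```text
clock: 8.1
position: [529.6, 30.2, 166.5]
ee_rot: [-0.576, 0.817, -0.001, 0.001]
contact_force: [-8.5, 3.6, 18.1]
gripper_width: 27.1
grasp_force: 63.0
```

Contact is on the +x chamfer (side force about −9 N along dock x). I'll back off and shift along tool +y.

Emit:
drive_tool(targets=[[1,0,0,-3,0],[1,0,0,-6,0],[1,0,1.2,-6,0],[1,0,1.2,-6,0]])

```text
clock: 8.5
position: [527.9, 30.4, 167.8]
ee_rot: [-0.576, 0.818, 0.0, -0.0]
contact_force: [-0.3, -0.3, -2.3]
gripper_width: 26.8
grasp_force: 60.2
```

Emit:
drive_tool(targets=[[1,0,0,1,0],[1,0,0,2,0],[1,0,0,3,0],[1,0,0,3,0]])

```text
clock: 8.9
position: [528.4, 30.5, 165.2]
ee_rot: [-0.576, 0.818, -0.0, 0.0]
contact_force: [0.7, -0.5, -1.5]
gripper_width: 26.9
grasp_force: 60.2
```

Emit:
drive_tool(targets=[[1,0,0,1,0],[1,0,0,2,0],[1,0,0,3,0],[1,0,0,3,0]])

```text
clock: 9.3
position: [528.9, 30.4, 163.5]
ee_rot: [-0.576, 0.817, -0.001, 0.001]
contact_force: [-1.1, 0.2, 5.0]
gripper_width: 27.1
grasp_force: 61.3
```

Emit:
drive_tool(targets=[[1,0,0,1,0],[1,0,0,2,0],[1,0,0,2,0]])

```text
clock: 9.6
position: [528.9, 30.5, 161.8]
ee_rot: [-0.576, 0.818, -0.001, 0.001]
contact_force: [-0.5, -0.0, 5.1]
gripper_width: 27.0
grasp_force: 61.2
```

Emit:
drive_tool(targets=[[1,0,0,1,0],[1,0,0,2,0],[1,0,0,3,0],[1,0,0,3,0]])

```text
clock: 10.0
position: [528.9, 30.5, 158.2]
ee_rot: [-0.576, 0.818, -0.001, 0.001]
contact_force: [1.7, -0.2, 3.6]
gripper_width: 27.1
grasp_force: 60.9
```

Emit:
drive_tool(targets=[[1,0,0,1,0],[1,0,0,2,0],[1,0,0,3,0],[1,0,0,3,0]])

```text
clock: 10.4
position: [528.7, 30.6, 154.2]
ee_rot: [-0.576, 0.818, -0.0, 0.001]
contact_force: [2.0, 1.1, 2.7]
gripper_width: 26.7
grasp_force: 60.9
```

Emit:
drive_tool(targets=[[1,0,0,1,0],[1,0,0,2,0],[1,0,0,3,0],[1,0,0,4,0],[1,0,0,4,0]])

```text
clock: 10.9
position: [528.4, 30.7, 150.2]
ee_rot: [-0.576, 0.818, -0.0, 0.0]
contact_force: [1.7, 1.0, 2.8]
gripper_width: 27.1
grasp_force: 61.0
```

Emit:
drive_tool(targets=[[1,0,0,1,0],[1,0,0,2,0],[1,0,0,3,0],[1,0,0,4,0],[1,0,0,4,0]])

```text
clock: 11.4
position: [528.3, 30.6, 146.2]
ee_rot: [-0.576, 0.818, 0.0, 0.0]
contact_force: [1.6, 1.4, 3.3]
gripper_width: 27.3
grasp_force: 60.9
```

Emit:
drive_tool(targets=[[1,0,0,1,0],[1,0,0,2,0],[1,0,0,3,0],[1,0,0,4,0],[1,0,0,4,0]])

```text
clock: 11.9
position: [528.3, 30.6, 142.2]
ee_rot: [-0.576, 0.818, 0.0, 0.0]
contact_force: [1.2, 1.0, 2.8]
gripper_width: 27.3
grasp_force: 61.0
```

Emit:
drive_tool(targets=[[1,0,0,1.5,0],[1,0,0,3,0],[1,0,0,4.5,0],[1,0,0,6,0],[1,0,0,7.5,0],[1,0,0,9,0],[1,0,0,10,0],[1,0,0,10,0]])

```text
clock: 12.7
position: [528.3, 30.6, 132.2]
ee_rot: [-0.576, 0.818, -0.0, 0.0]
contact_force: [1.8, 1.5, 3.7]
gripper_width: 27.2
grasp_force: 61.0
```

Emit:
drive_tool(targets=[[1,0,0,1.5,0],[1,0,0,3,0],[1,0,0,4.5,0],[1,0,0,6,0],[1,0,0,7.5,0],[1,0,0,9,0],[1,0,0,10,0],[1,0,0,10,0]])

```text
clock: 13.5
position: [528.3, 30.5, 122.2]
ee_rot: [-0.576, 0.818, 0.0, 0.0]
contact_force: [1.6, 1.2, 3.9]
gripper_width: 27.4
grasp_force: 61.0
```

Emit:
drive_tool(targets=[[1,0,0,1,0],[1,0,0,2,0],[1,0,0,2,0]])

```text
clock: 13.8
position: [528.3, 30.5, 120.2]
ee_rot: [-0.576, 0.818, 0.0, 0.0]
contact_force: [0.9, 1.5, 2.9]
gripper_width: 27.0
grasp_force: 61.0
```

Now 1 mm steps, watching for the click and then the stop.

Emit:
drive_tool(targets=[[1,0,0,1,0],[1,0,0,2,0],[1,0,0,3,0],[1,0,0,3,0]])

```text
clock: 14.2
position: [528.1, 30.6, 116.7]
ee_rot: [-0.576, 0.818, 0.0, 0.0]
contact_force: [1.8, 2.4, -0.3]
gripper_width: 26.8
grasp_force: 60.5
```

Emit:
drive_tool(targets=[[1,0,0,1,0],[1,0,0,2,0],[1,0,0,2,0]])

```text
clock: 14.5
position: [528.0, 30.6, 114.8]
ee_rot: [-0.576, 0.818, 0.0, -0.0]
contact_force: [2.5, 3.5, -0.1]
gripper_width: 27.1
grasp_force: 60.6
```

Emit:
drive_tool(targets=[[1,0,0,1,0],[1,0,0,1,0]])

```text
clock: 14.7
position: [528.1, 30.6, 114.3]
ee_rot: [-0.576, 0.818, 0.0, -0.0]
contact_force: [1.4, 3.5, 2.4]
gripper_width: 27.0
grasp_force: 61.0
```

Emit:
drive_tool(targets=[[1,0,0,1,0],[1,0,0,1,0]])

```text
clock: 14.9
position: [528.1, 30.6, 113.5]
ee_rot: [-0.576, 0.818, 0.0, 0.0]
contact_force: [0.9, 5.4, 4.8]
gripper_width: 26.8
grasp_force: 61.3
```

Emit:
drive_tool(targets=[[1,0,0,1,0],[1,0,0,1,0]])

```text
clock: 15.1
position: [528.2, 30.5, 112.6]
ee_rot: [-0.576, 0.818, -0.0, 0.0]
contact_force: [0.3, 3.8, 4.6]
gripper_width: 26.8
grasp_force: 61.4
```

Emit:
drive_tool(targets=[[1,0,0,0.7,0],[1,0,0,0.7,0]])

```text
clock: 15.3
position: [528.2, 30.5, 112.1]
ee_rot: [-0.576, 0.818, -0.0, 0.0]
contact_force: [0.1, 3.9, 6.4]
gripper_width: 27.0
grasp_force: 61.5
```

Emit:
drive_tool(targets=[[1,0,0,0.7,0],[1,0,0,0.7,0]])

```text
clock: 15.5
position: [528.2, 30.6, 111.5]
ee_rot: [-0.576, 0.818, -0.0, 0.0]
contact_force: [-1.0, 4.1, 6.7]
gripper_width: 27.2
grasp_force: 61.6
```

Emit:
drive_tool(targets=[[1,0,0,0.7,0],[1,0,0,0.7,0]])

```text
clock: 15.7
position: [528.2, 30.5, 111.0]
ee_rot: [-0.576, 0.818, -0.0, 0.0]
contact_force: [-2.1, 4.3, 8.0]
gripper_width: 27.0
grasp_force: 61.5
```

Emit:
drive_tool(targets=[[1,0,0,0.6,0],[1,0,0,0.6,0]])

```text
clock: 15.9
position: [528.2, 30.5, 111.0]
ee_rot: [-0.576, 0.817, -0.0, 0.0]
contact_force: [-2.7, 4.7, 11.7]
gripper_width: 27.1
grasp_force: 61.9
```

Emit:
drive_tool(targets=[[1,0,0,0.6,0],[1,0,0,0.6,0]])

```text
clock: 16.1
position: [528.3, 30.5, 111.0]
ee_rot: [-0.576, 0.817, -0.0, 0.0]
contact_force: [-3.6, 4.0, 13.4]
gripper_width: 27.1
grasp_force: 62.4
```

The pack is firm at the hard stop (z stays at 111.0 while force rises). I'll relax the push, release and retreat.

Emit:
drive_tool(targets=[[1,0,0,-1.5,0],[1,0,0,-1.5,0],[-1,0,0,-1.5,0],[-1,0,0,-1.5,0],[-1,0,0,-1.5,0],[-1,0,0,-1.5,0],[-1,0,0,-1.5,0],[-1,0,0,-1.5,0]])

```text
clock: 16.9
position: [528.1, 30.3, 110.3]
ee_rot: [-0.576, 0.818, 0.0, -0.0]
contact_force: [-0.1, 0.2, -0.9]
gripper_width: 85.2
grasp_force: 0.0
```

Emit:
drive_tool(targets=[[-1,0,0,-30,0],[-1,0,0,-70,0],[-1,0,0,-110,0],[-1,0,0,-110,0],[-1,0,0,-110,0]])

```text
clock: 17.4
position: [528.4, 30.6, 221.4]
ee_rot: [-0.576, 0.818, -0.0, 0.001]
contact_force: [-0.3, 0.7, 1.4]
gripper_width: 85.4
grasp_force: 0.0
```

Run:
```python
from h import *
shift([528.5,29.6,200]); C=cam('wrist')
i=arm.get_image('wrist'); i=(255*(i/255.)**.45).astype(np.uint8)
s=arm.get_image('scene'); 
for h in (22,23.5,25,31,39):print(h,w2px(C,[[528.5-14*.94+y*.34,29.6+14*.34+y*.94,h+114] for y in(-17,17)]).round(1).tolist(),w2px(C,[[528.5+14*.94+y*.34,29.6-14*.34+y*.94,h+114] for y in(-17,17)]).round(1).tolist())
a=cv2.resize(i[130:330,240:400],(480,600),interpolation=cv2.INTER_CUBIC)
b=cv2.resize(s[180:260,380:460],(320,320),interpolation=cv2.INTER_CUBIC)
o=np.zeros((600,800,3),np.uint8);o[:,:480]=a;o[:320,480:]=b;o[340:580,480:]=cv2.resize(s,(320,240))
cv2.imwrite('pics/fin.png',o)
```

```text
pos [528.4  30.6 221.4] tool y yaw 160.29 F [-0.3  0.7  1.4] w 85.4 t 17.4
shift [ 1.  -0.5 21.4]
22 [[347.7, 218.1], [346.5, 273.1]] [[299.4, 218.0], [300.1, 272.9]]
23.5 [[347.8, 218.7], [346.6, 274.0]] [[299.2, 218.6], [300.0, 273.8]]
25 [[347.9, 219.4], [346.8, 274.9]] [[299.0, 219.2], [299.8, 274.7]]
31 [[348.5, 221.9], [347.3, 278.6]] [[298.4, 221.7], [299.2, 278.4]]
39 [[349.4, 225.4], [348.1, 283.9]] [[297.5, 225.2], [298.4, 283.7]]
```

View pics/fin.png

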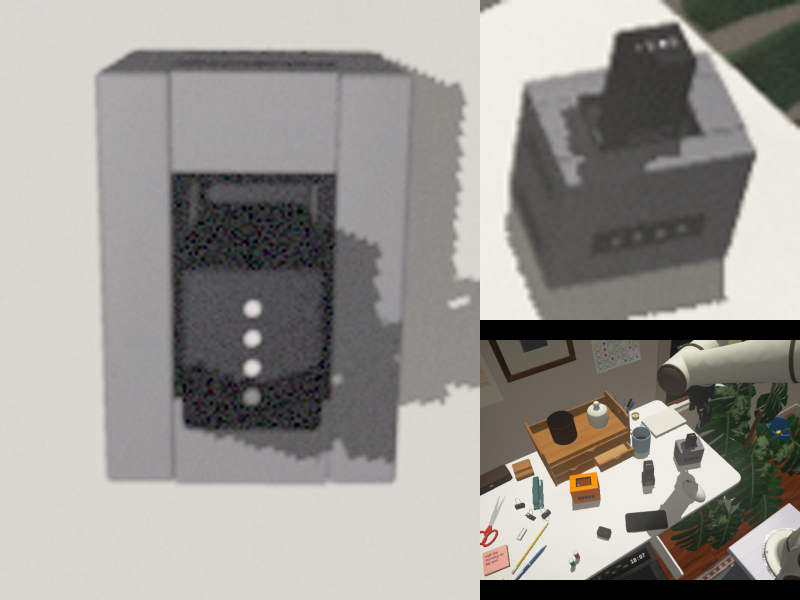

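The pack is upright in the grey dock, with its top front edge at about row 220. That puts the underside near z = 24–25 mm, which matches a clicked seat. The robot is clear and the bystanders look unmoved.

```bash
python3 -c "
from h import *
print(arm.job_done())"
```

```text
the job is handed in; nothing more can be done
None
```

The slim pack is in the grey dock, pressed past the ball to its stop and released, and the job is handed in. The highest force I read was about 18 N (limit 25 N), on a first try that caught the bay's edge. I took the click from the force drop and the seated height; I did not tug the pack to test it.

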